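# Find the pitch leaf for the jack spindle

### The job

Find out which pitch-comb leaf fits the spindle in the yoked middle berth of the rack: set the leaves one at a time into the yokes' slots and slide each along the thread under light pressure, feeling whether its teeth drop in. Press the one that seats fully home with its sprung handle about half-way down (never anywhere near the handle's stop), then let go and leave it standing home in the thread, about midway between the yokes; the two others belong back in the holder, upright in its slots, and the things around must stay where they are.

Things in the scene. Friction and masses are not known exactly. Their poses are not given: they have to be found in the camera images.
- rack: Fixed grey rack, base 190 x 200 x 10 mm, origin under its centre on the bench, x along its three parallel steel spindles (48 mm diameter, axes 36 mm above the bench, at y = -66, 0, 66 mm). Each spindle has another thread pitch (9, 12 or 15 mm); which lies in the middle, and where its grooves are along x, differs every time and is not measured.
- station (a point): Point on the crest line of the MIDDLE spindle (60 mm above the bench), midway between its two yellow guide yokes; x along the spindle, z up. Flat crests; grooves 6 mm wide, 6.5 mm deep. A leaf let down into the slots of both yokes stands along the spindle, free to slide in x and z.
- yoke (a point): Centre of the slot of the yoke at the station's +x side, at its top edge, 28 mm above the crests; axes as the station's. The yokes are 12 mm thick plates across the spindle, 38 mm either side of the station point, each with an open-topped slot 13.5 mm wide, flared to 23 mm over its top 6 mm.
- holder: Fixed leaf holder: black base 120 x 185 x 10 mm, origin under its centre on the bench, x along the slots. Two grey plates 12 mm thick at x = -38 and +38 mm, each with three slots at y = -60, 0, +60 mm shaped like the yokes' (top edge 56 mm, floor 30 mm above the bench). At the start one leaf stands in each, centred at x = 0; which colour is where varies.
- holder_mid (a point): Centre of the holder at the height of its slot floors (30 mm above the bench), axes as the holder's.
- leaf_blue: Pitch-comb leaf with the blue handle, about 0.11 kg, loose, standing on edge: aluminium plate 92 (x) x 10 (y) x 36 (z) mm with teeth 4 mm wide and 5.5 mm long, tips rounded, below the middle of its lower edge; the row is symmetric about x = 0. Each leaf has another pitch (9, 12 or 15 mm). Origin: centre, in the plane of the tooth tips; z up.
- leaf_blue_comb (a point): Centre of that leaf's aluminium plate (18 mm above its lower edge, 23.5 mm above the tooth tips). Fully home in the thread: lower edge on the crests, so 18 mm above the station point; with teeth riding on the crests: 23.5 mm above it.
- leaf_blue_grip (a point): Centre of the blue handle, a plastic block 32 (x) x 16 (y) x 28 (z) mm to be pinched across y from above. Handle at rest: 71.5 mm above the tooth tips, 48 mm above the plate's centre.
- leaf_blue_handle (a joint): Spring travel of that leaf's handle, m: 0 when at rest, grows as the handle is pushed down towards the plate, stop at 0.014. Starts to give at 1 N, then 1 N more per mm (about 8 N half-way). Lifting the handle lifts the leaf.
- leaf_orange: Pitch-comb leaf with the orange handle, about 0.11 kg, loose, standing on edge: aluminium plate 92 (x) x 10 (y) x 36 (z) mm with teeth 4 mm wide and 5.5 mm long, tips rounded, below the middle of its lower edge; the row is symmetric about x = 0. Each leaf has another pitch (9, 12 or 15 mm). Origin: centre, in the plane of the tooth tips; z up.
- leaf_orange_comb (a point): Centre of that leaf's aluminium plate (18 mm above its lower edge, 23.5 mm above the tooth tips). Fully home in the thread: lower edge on the crests, so 18 mm above the station point; with teeth riding on the crests: 23.5 mm above it.
- leaf_orange_grip (a point): Centre of the orange handle, a plastic block 32 (x) x 16 (y) x 28 (z) mm to be pinched across y from above. Handle at rest: 71.5 mm above the tooth tips, 48 mm above the plate's centre.
- leaf_orange_handle (a joint): Spring travel of that leaf's handle, m: 0 when at rest, grows as the handle is pushed down towards the plate, stop at 0.014. Starts to give at 1 N, then 1 N more per mm (about 8 N half-way). Lifting the handle lifts the leaf.
- leaf_green: Pitch-comb leaf with the green handle, about 0.11 kg, loose, standing on edge: aluminium plate 92 (x) x 10 (y) x 36 (z) mm with teeth 4 mm wide and 5.5 mm long, tips rounded, below the middle of its lower edge; the row is symmetric about x = 0. Each leaf has another pitch (9, 12 or 15 mm). Origin: centre, in the plane of the tooth tips; z up.
- leaf_green_comb (a point): Centre of that leaf's aluminium plate (18 mm above its lower edge, 23.5 mm above the tooth tips). Fully home in the thread: lower edge on the crests, so 18 mm above the station point; with teeth riding on the crests: 23.5 mm above it.
- leaf_green_grip (a point): Centre of the green handle, a plastic block 32 (x) x 16 (y) x 28 (z) mm to be pinched across y from above. Handle at rest: 71.5 mm above the tooth tips, 48 mm above the plate's centre.
- leaf_green_handle (a joint): Spring travel of that leaf's handle, m: 0 when at rest, grows as the handle is pushed down towards the plate, stop at 0.014. Starts to give at 1 N, then 1 N more per mm (about 8 N half-way). Lifting the handle lifts the leaf.
- disc_box: Bystander: open cardboard box of abrasive discs with black band, 90 x 130 x 70 mm, origin under its centre.
- filler_tin: Bystander: filler tin, 74 mm diameter, 100 mm high, origin under its centre.
- sanding_block: Bystander: cork sanding block, 120 x 65 x 26 mm on an abrasive sole, origin under its centre.
Not all that is in view belongs to the job. What is shaped like the leaf_green but pink or turquoise is not meant.

How it is judged:
By the outcome, as a careful person would: the job done as asked, in the order asked, and still so for the second after the job is handed in, with the robot touching nothing.
It also fails if it takes over 72 s, if anything falls off the work surface, if the arm or the gripper's body presses on something with over 40 N, if the wrist force passes 120 N, or if a joint passes its speed limit or range.

### The arm

A 7-joint arm with a two-finger parallel gripper is mounted at the origin on the work surface. World frame = base frame: x ahead of the robot, y to its left, z up, the work surface at z = 0. Lengths are in m, angles in rad, forces in N, time in s.
With the tool pointing down it reaches from about 0.4 to 0.875 m from the base axis. Payload 19.3 kg.
Tool frame: the origin (TCP) lies between the finger pads; the fingertips stand 17 mm ahead of it and the grasp point (between the pads) lies 2 mm behind it; z points along the fingers, x is the direction in which the jaws open and shut, and the axes are right-handed (so a half turn about z gives the same grasp; the last joint's range is limited). The gripper opens to 85 mm and grips with 20 to 120 N. Pads are 22 mm wide; open, the fingers measure 114 mm over their backs; the gripper's body (76 mm by 85 mm) begins 54 mm behind the grasp point. The pads swing forward as they close: fully open they stand 13 mm farther back than shut.
Start: joints at [1.149, 0.521, -0.036, 1.599, 0.021, 1.021, -0.113], TCP at [0.215, -0.587, 0.248] pointing down, gripper open.
Joint ranges: [-2.91, 2.91], [-0.3, 2.13], [-1.5, 1.42], [0.17, 2.43], [-1.26, 4.41], [0.16, 1.93], [-2.52, 2.52]. Speed limits (rad/s): [1.89, 1.89, 2.39, 2.39, 3.01, 3.01, 3.01].

### API

Orientations are given as [roll, pitch, yaw] about the fixed x, y, z axes, in that order (R = Rz(yaw) Ry(pitch) Rx(roll)).
In Python, from workcell import bot gives the robot as it stands. The module is installed in compiled form; this text tells all that it offers.
- The arm moves only by the tool arm_command, never from a script. Its argument "targets" is a list of rows, each a list of 6 numbers: the shift along the tool's x, y, z in mm, then the turn, a rotation vector about the tool's x, y, z in degrees. In form: [[x, y, z, wx, wy, wz], ...]. A call has 1 to 8 rows; each row shifts and turns the pose as measured when the row begins, along the tool's axes as they then stand; what a row does not reach is not made up. A row lasts 1/10 s, in which the tool goes at most 50 mm and 8.59 degrees, less where a joint would pass 70% of its speed; a pose out of reach is approached as far as the arm can. A call is refused whole if a number of a shift passes 50 or a number of a turn 8.59, either way. A call with a gripper value outside its range is refused whole. "grip" is the opening in per cent of the stroke, from 0 (shut) to 100 (fully open), set as the call begins (left out, the last holds). The fingers move at their own pace and stop on an object; "grip_force" is the grip in N (left out, the last holds). Time passes only in rows, so rows that do not move let the fingers close. It gives the time, the measured TCP pose, the force and the opening at its end, in the units of the state.
- bot.observe(): the state, without advancing time (a new reading comes with each control period).
- bot.grab_frame(name): name is "scene" or "top"; returns a dict with "color" (420x560x3 uint8, red, green, blue), "depth" (420x560 float32, m along the optical axis (not along the pixel's ray), 0 where there is no reading), "fov_y" (degrees; the focal length in pixels is half the picture's height over the tangent of half this angle, whatever the lens; pixels are square), "cx", "cy" (the principal point, pixels), "D" ([k1, k2, p1, p2, k3] as OpenCV has them; the pictures are not rectified), "R" (3x3) and "t" (3): a world point X has camera coordinates R X + t. Camera axes: x right, y down, z forward; pixel columns grow to the right and rows downward; lengths in m; the calibration is good to about 2 mm. A picture is of the moment at which its call begins.
- bot.job_done(): hands the job in, once; it reports no verdict.
The state is a dict: "clock": time; "qpos": joint angles; "qd": joint speeds; "joint_efforts": joint torques, N m; "position": TCP position; "tool_rot": TCP orientation; "force": force on the tool from outside, world axes, zero at the start; "moment": the same for the moment, N m; "grip_width": finger opening in m.
Only numpy, scipy, OpenCV 4.12 (cv2) and the standard library are available. Lean on these libraries where they do the work, as an engineer would, in place of code of your own. Each camera call takes 0.05 s, during which the arm holds its last target. There are 200 camera calls.

## Working session

There is one attempt and no reset: what is moved stays moved. The work goes in short steps, Python scripts to look and compute and a tool call to move; the robot and the scene stay as the last step left them, time stands still between calls to the robot, and variables do not carry over. Pictures are saved under pics/ and viewed, about 8 in all and at most 12, crops included, and the job is handed in when it is done.

Besides the shell and the picture viewer there is one more tool, called after "Emit:" by a JSON object that holds its "method" and its "body". arm_command: Moves the arm, as the interface text tells. Its arguments: {"type":"object","properties":{"targets":{"type":"array"},"grip":{"type":"number"},"grip_force":{"type":"number"}},"required":["targets"]}

```bash
mkdir -p pics
cat > h.py <<'E'
import numpy as np, cv2
from workcell import bot
def K(f):
    fl=210/np.tan(np.radians(f["fov_y"])/2); return np.array([[fl,0,f["cx"]],[0,fl,f["cy"]],[0,0,1]])
def cloud(f):
    h,w=f["depth"].shape
    u,v=np.meshgrid(np.arange(w),np.arange(h))
    p=cv2.undistortPoints(np.stack([u,v],-1).reshape(-1,1,2).astype(np.float64),K(f),np.array(f["D"],float)).reshape(h,w,2)
    z=f["depth"].astype(float)
    c=np.dstack([p[...,0]*z,p[...,1]*z,z])
    return (c-np.array(f["t"]))@np.array(f["R"])   # R^T(c-t)
def proj(f,X):
    return cv2.projectPoints(np.array(X,float).reshape(-1,3),cv2.Rodrigues(np.array(f["R"],float))[0],np.array(f["t"],float),K(f),np.array(f["D"],float))[0].reshape(-1,2)
def grab(name,save=None):
    f=bot.grab_frame(name)
    if save: cv2.imwrite("pics/"+save,f["color"][...,::-1])
    return f
E
python3 - <<'E'
from h import *
import pickle
for n in("scene","top"):
    f=grab(n,n+"0.png"); pickle.dump(f,open(n+"0.pkl","wb"))
    print(n,f["fov_y"],f["D"],-np.array(f["R"]).T@f["t"])
print(bot.observe())
a=cv2.imread("pics/scene0.png");b=cv2.imread("pics/top0.png")
E
```

```text
scene 53.769590229076925 [-0.00431077  0.          0.          0.          0.        ] [ 0.93661314 -0.58737631  0.57927354]
top 45.06048188007166 [-0.09964137  0.          0.          0.          0.        ] [ 0.47503054 -0.10214535  1.07160223]
{'clock': 0.1, 'qpos': array([ 1.14881015,  0.52195673, -0.03633858,  1.59993624,  0.0212096 ,
        1.02115777, -0.11279838]), 'qd': array([ 0.00119145, -0.00229907, -0.0011838 ,  0.00067789, -0.00080008,
       -0.00159046, -0.00175649]), 'joint_efforts': array([ 2.40667447e-03, -9.28486276e+01,  1.98358767e+00, -3.70533049e+01,
        1.81964430e-02,  5.36043837e-03, -1.24007786e-05]), 'position': array([ 0.21522858, -0.58645581,  0.24778701]), 'tool_rot': array([ 3.14151288e+00,  1.06977291e-03, -1.21900512e+00]), 'force': array([-0.1963066 ,  0.23806583, -0.20261369]), 'moment': array([-0.00559495, -0.00393242,  0.02188141]), 'grip_width': 0.08525854984678578}
```

View pics/top0.png

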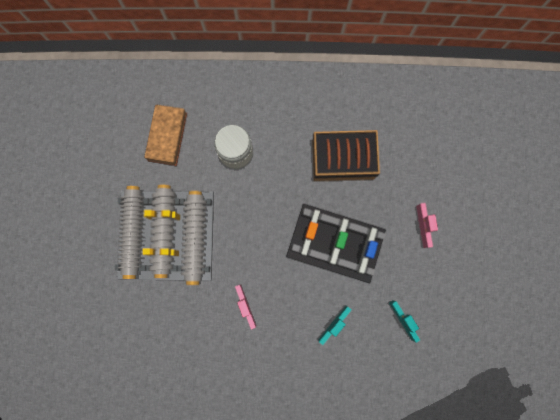

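View pics/scene0.png

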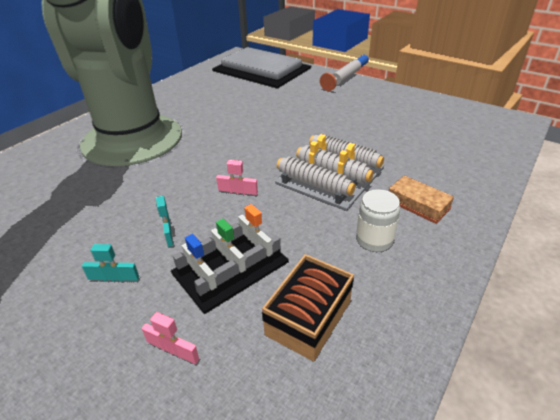

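Top view: rack at (165,235) with yellow yokes at (158,214) and (158,252). The holder is at (337,243), with orange (311,230), green (342,240) and blue (371,249) leaves in it. The pink pieces (428,225) and (245,307) and the turquoise ones (336,325) and (406,321) lie loose on the bench and are decoys. The leaves meant are the three standing in the holder.

Run:
```python
from h import *
import pickle
f=pickle.load(open("top0.pkl","rb")); g=pickle.load(open("scene0.pkl","rb"))
rng={"orange":(5,14),"yellow":(22,32),"green":(50,75),"blue":(105,125)}
for nm,fr in(("top",f),("scene",g)):
    P=cloud(fr); hsv=cv2.cvtColor(fr["color"],cv2.COLOR_RGB2HSV)
    for c,(a,b) in rng.items():
        m=(hsv[...,0]>=a)&(hsv[...,0]<=b)&(hsv[...,1]>170)&(hsv[...,2]>80)&(P[...,2]>0.03)&(P[...,2]<0.2)&(P[...,0]>.2)&(P[...,0]<.8)
        n,l,s,ce=cv2.connectedComponentsWithStats(m.astype(np.uint8))
        for i in range(1,n):
            if s[i,4]<12: continue
            p=P[l==i]; zt=np.percentile(p[:,2],90); q=p[p[:,2]>zt-.006]
            xy=q[:,:2].astype(np.float32)*1000
            r=cv2.minAreaRect(xy)
            print(nm,c,s[i,4],ce[i].round(1),"ztop %.4f"%zt,q.mean(0).round(4),"rect",np.round(r[0],1),np.round(r[1],1),round(r[2],1))
crop=cv2.resize(f["color"][180:300,100:400],None,fx=2.6,fy=2.6,interpolation=cv2.INTER_CUBIC)
cv2.imwrite("pics/crop0.png",crop[...,::-1])
```

```text
top orange 69 [311.3 230.5] ztop 0.1103 [ 0.5592 -0.1589  0.1086] rect [ 559.3 -159.1] [15.2 31.2] 72.3
top yellow 52 [147.8 213. ] ztop 0.0893 [0.5885 0.1633 0.0872] rect [588.6 163.1] [15.9 12.4] 87.0
top yellow 81 [168.5 213.8] ztop 0.0889 [0.5884 0.1276 0.087 ] rect [588.2 127.6] [10.6 15.5] 0.8
top yellow 43 [146.3 251.4] ztop 0.0897 [0.5135 0.1627 0.0881] rect [513.3 162.4] [ 8.2 13.9] 1.5
top yellow 73 [167.2 251.6] ztop 0.0888 [0.5139 0.1265 0.087 ] rect [513.5 126.1] [ 9.9 14.7] 0.9
top blue 125 [371.1 249.3] ztop 0.1108 [ 0.5262 -0.2729  0.1093] rect [ 526.7 -272.9] [15.6 29.8] 74.1
scene orange 221 [253.  215.4] ztop 0.1102 [ 0.5646 -0.1633  0.1088] rect [ 563.5 -162.2] [14.8 30.3] 74.7
scene blue 32 [363.   58.5] ztop 0.0387 [0.3106 0.8067 0.0366] rect [309.9 807.2] [47.1 11.6] 87.6
scene blue 245 [194.3 245.7] ztop 0.1105 [ 0.5309 -0.2773  0.1094] rect [ 529.9 -276.5] [14.8 30.2] 72.2
```

View pics/crop0.png

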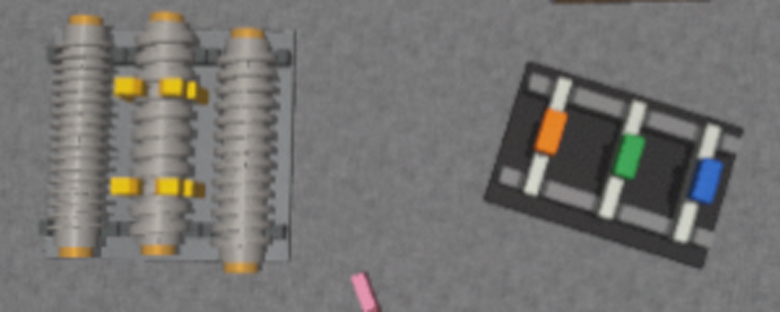

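The crop confirms it: the three leaves are in the holder, with orange at (550,132), green (630,157) and blue (706,180). The yokes of the middle berth are at (150,88) and (150,187). The orange leaf goes first, as it is nearest the rack. I'm moving towards it now.

Emit:
{"method": "arm_command", "body": {"targets": [[-28,-47,0,0,0,0],[-28,-47,0,0,0,0],[-28,-47,0,0,0,0],[-28,-47,0,0,0,0],[-28,-47,0,0,0,0],[-28,-47,0,0,0,0],[-28,-47,0,0,0,0],[-28,-47,0,0,0,0]], "grip": 40, "grip_force": 30}}

```text
clock: 0.9
position: [0.4676, -0.2741, 0.2452]
tool_rot: [3.138, 0.003, -1.231]
force: [0.7, -0.6, -0.2]
grip_width: 0.0341
```

Emit:
{"method": "arm_command", "body": {"targets": [[0,0,0,0,0,8.5],[0,0,0,0,0,8.5],[0,0,0,0,0,8.5],[0,0,0,0,0,8.5]]}}

```text
clock: 1.3
position: [0.4723, -0.2659, 0.2442]
tool_rot: [3.136, 0.003, -1.826]
force: [0.2, 0.1, 1.0]
grip_width: 0.034
```

```bash
cat >> h.py <<'E'
from scipy.spatial.transform import Rotation as Ro
def togo(x,y,z,yaw=None):
    s=bot.observe(); R=Ro.from_euler("xyz",s["tool_rot"]); d=np.array([x,y,z])-s["position"]
    print("clk %.2f"%s["clock"],"pos",(s["position"]*1e3).round(1),"rpy",np.degrees(s["tool_rot"]).round(2),"F",s["force"].round(1),"M",s["moment"].round(2),"w %.1f"%(s["grip_width"]*1e3))
    print("tool shift mm",(R.inv().apply(d)*1e3).round(1))
    if yaw is not None:
        T=Ro.from_euler("xyz",[np.pi,0,np.radians(yaw)]); print("rotvec deg",np.degrees((R.inv()*T).as_rotvec()).round(2))
E
python3 - <<'E'
from h import *
togo(.560,-.160,.200,-106.1); print(bot.observe()["qpos"].round(2))
import pickle
f=pickle.load(open("top0.pkl","rb"));P=cloud(f);hsv=cv2.cvtColor(f["color"],cv2.COLOR_RGB2HSV)
m=(hsv[...,0]>=50)&(hsv[...,0]<=85)&(hsv[...,1]>120)&(P[...,2]>.1)&(P[...,2]<.13); q=P[m];print("green",m.sum(),q.mean(0),cv2.minAreaRect(q[:,:2].astype(np.float32)*1000))
# thread heights along each spindle crest
for y0 in(.079,.145,.211):
    xs=np.arange(.47,.63,.002)
    w=proj(f,[[x,y0,.06] for x in xs]).astype(np.float32)
    v=cv2.remap(f["color"],w[None,:,0],w[None,:,1],cv2.INTER_CUBIC)[0].mean(1)
    print(y0,v.round().astype(int).tolist())
E
```

```text
clk 1.30 pos [ 472.3 -265.9  244.2] rpy [ 179.68    0.19 -104.61] F [0.2 0.1 1. ] M [ 0.01  0.02 -0.06] w 34.0
tool shift mm [-124.5  -58.4   44.3]
rotvec deg [0.32 0.18 1.49]
[ 0.41  0.4  -0.01  1.82 -0.    0.93 -1.42]
green 135 [ 0.54248855 -0.21644552  0.10868897] ((542.6304931640625, -216.63388061523438), (15.33347225189209, 31.129146575927734), 74.59066009521484)
0.079 [162, 168, 170, 168, 165, 153, 140, 155, 170, 169, 166, 154, 145, 159, 170, 168, 165, 157, 152, 162, 168, 167, 166, 158, 155, 163, 168, 168, 166, 159, 155, 163, 170, 168, 165, 155, 150, 161, 169, 168, 169, 149, 132, 151, 168, 168, 167, 151, 134, 151, 168, 167, 165, 160, 150, 159, 165, 159, 160, 158, 147, 158, 167, 167, 166, 159, 137, 148, 163, 165, 164, 162, 142, 149, 162, 167, 165, 166, 165, 166, 163]
0.145 [149, 157, 156, 154, 147, 152, 164, 163, 159, 157, 155, 146, 152, 164, 165, 166, 163, 160, 153, 142, 146, 158, 157, 153, 153, 147, 141, 151, 165, 164, 165, 162, 159, 153, 144, 152, 164, 164, 163, 161, 153, 135, 143, 164, 163, 162, 161, 157, 149, 140, 152, 163, 162, 156, 154, 155, 138, 142, 151, 150, 150, 149, 145, 126, 137, 156, 161, 164, 164, 159, 159, 143, 142, 156, 163, 161, 160, 160, 139, 130, 153]
0.211 [152, 152, 153, 153, 152, 147, 142, 147, 151, 149, 152, 156, 152, 151, 146, 141, 148, 152, 146, 148, 156, 151, 152, 146, 144, 157, 151, 138, 134, 158, 156, 152, 147, 147, 157, 151, 137, 136, 157, 155, 153, 148, 147, 155, 152, 143, 143, 155, 154, 145, 139, 149, 156, 155, 142, 143, 154, 157, 133, 131, 151, 158, 156, 140, 138, 153, 156, 141, 135, 151, 157, 141, 118, 135, 155, 155, 145, 122, 147, 157, 156]
```

The middle thread looks like 15 mm pitch (groove near x≈0.552), which the feel test has to confirm. I continue to the orange handle.

Emit:
{"method": "arm_command", "body": {"targets": [[-42,-20,15,0,0,1.5],[-42,-20,15,0,0,0],[-40,-19,14,0,0,0],[0,0,0,0,0,0]]}}

```text
clock: 1.7
position: [0.5653, -0.1599, 0.1983]
tool_rot: [3.136, 0.002, -1.863]
force: [-1.6, 0.2, 0.3]
grip_width: 0.0347
```

Run:
```python
from h import *
togo(.560,-.160,.096,-106.1)
f=grab("scene","s1.png")
cv2.imwrite("pics/s1c.png",cv2.resize(f["color"][100:320,130:330],None,fx=2.7,fy=2.7)[...,::-1])
```

```text
clk 1.70 pos [ 565.3 -159.9  198.3] rpy [ 1.7969e+02  1.3000e-01 -1.0677e+02] F [-1.6  0.2  0.3] M [-0.04  0.01  0.  ] w 34.7
tool shift mm [  1.9   4.5 102.3]
rotvec deg [ 0.31  0.13 -0.67]
```

View pics/s1c.png

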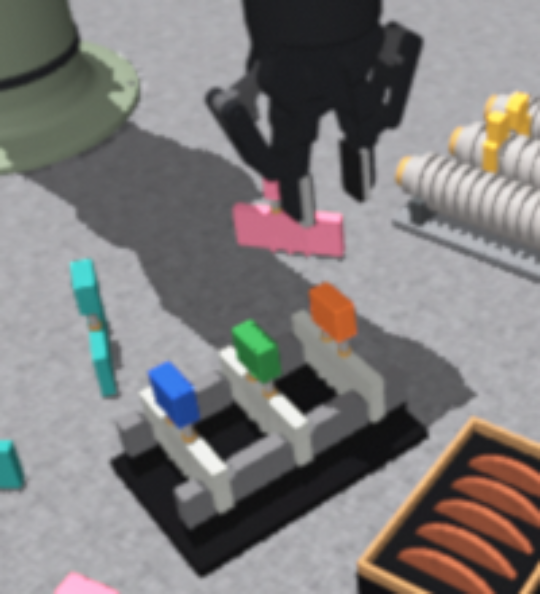

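The crop shows the open jaws hanging over the orange handle at (333,312), straddling it in y. Now I descend, close and check.

Emit:
{"method": "arm_command", "body": {"targets": [[2,4,35,0,0,-0.6],[0,0,35,0,0,0],[0,0,24,0,0,0],[0,0,5,0,0,0]]}}

```text
clock: 2.15
position: [0.5584, -0.1656, 0.0984]
tool_rot: [3.139, -0.001, -1.856]
force: [-0.1, 1.1, 0.1]
grip_width: 0.0342
```

Emit:
{"method": "arm_command", "body": {"targets": [[0,0,0,0,0,0],[0,0,0,0,0,0],[0,0,0,0,0,0],[0,0,0,0,0,0]], "grip": 0, "grip_force": 30}}

```text
clock: 2.55
position: [0.5593, -0.1639, 0.1015]
tool_rot: [3.14, 0.003, -1.856]
force: [1.3, 6.6, -2.3]
grip_width: 0.016
```

Run:
```python
from h import *
togo(.560,-.160,.096,-106.1)
f=grab("scene","s2.png")
cv2.imwrite("pics/s2c.png",cv2.resize(f["color"][150:320,150:330],None,fx=3,fy=3)[...,::-1])
```

```text
clk 2.55 pos [ 559.3 -163.9  101.5] rpy [ 179.89    0.18 -106.35] F [ 1.3  6.6 -2.3] M [ 1.85 -0.33  0.05] w 16.0
tool shift mm [-3.9  0.4  5.5]
rotvec deg [ 0.11  0.18 -0.25]
```

View pics/s2c.png

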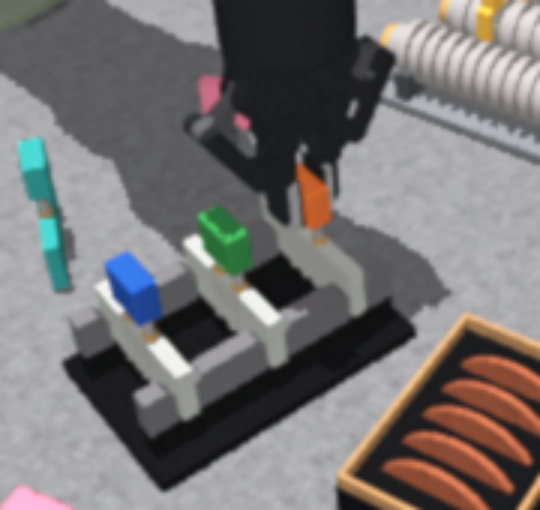

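The fingers hold the orange handle at (315,197) at a width of 16 mm. The 6.6 N side force shows the true slot is about 3 mm further toward +y. I relieve that first, then lift.

Emit:
{"method": "arm_command", "body": {"targets": [[-2.5,0,0,0,0,0],[0,0,0,0,0,0]]}}

```text
clock: 2.8
position: [0.5611, -0.1612, 0.1044]
tool_rot: [-3.14, 0.004, -1.856]
force: [1.1, -0.5, -1.0]
grip_width: 0.0161
```

Run:
```python
from h import *
togo(.5592,-.1605,.19,-106.1)
```

```text
clk 2.80 pos [ 561.1 -161.2  104.4] rpy [-179.93    0.23 -106.33] F [ 1.1 -0.5 -1. ] M [-0.    0.04 -0.02] w 16.1
tool shift mm [ -0.5   1.9 -85.6]
rotvec deg [-0.07  0.23 -0.23]
```

Emit:
{"method": "arm_command", "body": {"targets": [[0,0,-45,0,0,0],[0,0,-45,0,0,0],[0,0,0,0,0,-8.5],[0,0,0,0,0,-8.5]]}}

```text
clock: 3.2
position: [0.561, -0.1633, 0.2013]
tool_rot: [-3.137, 0.001, -1.555]
force: [-0.0, 0.3, -1.4]
grip_width: 0.0153
```

Emit:
{"method": "arm_command", "body": {"targets": [[-42,0,0,0,0,0],[-42,0,0,0,0,0],[-42,0,0,0,0,0],[-42,0,0,0,0,0],[-42,0,0,0,0,0],[-42,0,0,0,0,0],[-20,0,0,0,0,0],[0,0,0,0,0,0]]}}

```text
clock: 4.0
position: [0.5575, 0.1122, 0.2096]
tool_rot: [-3.124, -0.003, -1.556]
force: [-0.3, -0.9, -1.2]
grip_width: 0.0155
```

Run:
```python
from h import *
togo(.551,.143,.19,-89.3)
f=grab("top","t3.png"); g=grab("scene","s3.png")
a=cv2.resize(g["color"][70:260,250:420],None,fx=2.3,fy=2.3); b=cv2.resize(f["color"][180:290,90:260],None,fx=2.3,fy=2.3)
cv2.imwrite("pics/c3.png",np.vstack([a,b])[:600,:,::-1])
```

```text
clk 4.00 pos [557.5 112.2 209.6] rpy [-178.99   -0.18  -89.15] F [-0.3 -0.9 -1.2] M [-0.01  0.04  0.01] w 15.5
tool shift mm [-31.    6.4  19.4]
rotvec deg [-1.01 -0.17  0.16]
```

View pics/c3.png

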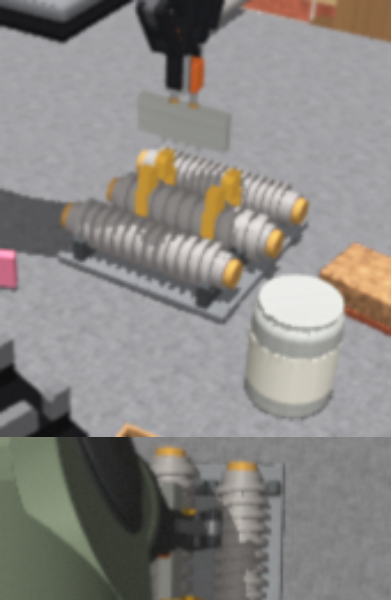

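The orange leaf hangs level in the grip at (184,120), above and short of the yokes at (150,185) and (222,205). I measure the plate against the yokes in this one camera so that its bias cancels.

```bash
cat >> h.py <<'E'
def leafscene(f):
    P=cloud(f); t=bot.observe()["position"]; c=f["color"].astype(int)
    sat=c.max(2)-c.min(2)
    m=(abs(P[...,0]-t[0])<.07)&(abs(P[...,1]-t[1])<.02)&(P[...,2]<t[2]-.026)&(P[...,2]>t[2]-.062)&(c.mean(2)>90)&(sat<30)
    q=P[m]; r=cv2.minAreaRect(np.c_[q[:,0],q[:,2]].astype(np.float32)*1000)
    lo,hi=np.percentile(q[:,0],[1,99])
    print("plate n",m.sum(),"x ctr %.1f"%((lo+hi)*500),"len %.1f"%((hi-lo)*1e3),"ymed %.1f"%(np.median(q[:,1])*1e3),"line dir deg %.2f"%np.degrees(np.arctan(np.polyfit(q[:,0],q[:,1],1)[0])),"rect",r)
    return q
E
python3 - <<'E'
from h import *
g=grab("scene"); leafscene(g)
P=cloud(g); hsv=cv2.cvtColor(g["color"],cv2.COLOR_RGB2HSV)
m=(hsv[...,0]>=18)&(hsv[...,0]<=34)&(hsv[...,1]>150)&(P[...,2]>.06)&(P[...,2]<.1)&(P[...,1]>.1)&(P[...,1]<.18)&(abs(P[...,0]-.55)<.06)
n,l,s,ce=cv2.connectedComponentsWithStats(m.astype(np.uint8))
for i in range(1,n):
    if s[i,4]<8: continue
    p=P[l==i]; q=p[p[:,2]>.082]
    print(s[i,4],ce[i].round(),"top x",np.percentile(q[:,0],[3,97]).round(4),"y",np.percentile(q[:,1],[3,97]).round(4),"z",p[:,2].max().round(4))
E
```

```text
plate n 608 x ctr 561.0 len 92.0 ymed 104.7 line dir deg 1.08 rect ((560.9617919921875, 164.9952392578125), (93.989990234375, 35.198768615722656), 0.40714913606643677)
176 [317. 145.] top x [0.5103 0.5221] y [0.1175 0.1658] z 0.0912
174 [346. 154.] top x [0.5873 0.5979] y [0.118  0.1665] z 0.0901
```

Emit:
{"method": "arm_command", "body": {"targets": [[-31,6,0,-1,0,0],[0,0,0,0,0,0]]}}

```text
clock: 4.35
position: [0.5521, 0.1361, 0.2096]
tool_rot: [-3.142, -0.006, -1.566]
force: [-0.1, -0.4, -0.6]
grip_width: 0.0157
```

Run:
```python
from h import *
togo(.551,.1437,.15,-89.3)
g=grab("scene"); leafscene(g)
togo(.551,.1437,.15,-89.3)
```

```text
clk 4.35 pos [552.1 136.1 209.6] rpy [-180.     -0.33  -89.7 ] F [-0.1 -0.4 -0.6] M [ 0.05 -0.02 -0.  ] w 15.7
tool shift mm [-8.   1.  59.6]
rotvec deg [-0.   -0.33 -0.4 ]
plate n 585 x ctr 554.5 len 91.9 ymed 131.4 line dir deg 0.87 rect ((554.4159545898438, 165.21939086914062), (35.12831497192383, 94.19792938232422), 89.84529876708984)
clk 4.40 pos [552.6 133.1 209.6] rpy [-179.97   -0.44  -89.85] F [-0.8 -1.4 -1.7] M [-0.1 -0.  -0. ] w 15.3
tool shift mm [-11.    1.6  59.5]
rotvec deg [-0.03 -0.44 -0.55]
```

Emit:
{"method": "arm_command", "body": {"targets": [[-8,1,20,0,-0.4,-0.4],[0,0,20,0,0,0],[0,0,0,0,0,0]]}}

```text
clock: 4.7
position: [0.5531, 0.1356, 0.1695]
tool_rot: [-3.139, -0.002, -1.567]
force: [0.1, -1.5, -1.0]
grip_width: 0.0156
```

Run:
```python
from h import *
togo(.551,.143,.15,-89.3)
g=grab("scene"); leafscene(g)
togo(.551,.143,.15,-89.3)
a=cv2.resize(g["color"][80:220,260:420],None,fx=3.6,fy=3.6); cv2.imwrite("pics/c4.png",a[...,::-1])
```

```text
clk 4.70 pos [553.1 135.6 169.5] rpy [-1.7983e+02 -1.2000e-01 -8.9800e+01] F [ 0.1 -1.5 -1. ] M [-0.03  0.05 -0.03] w 15.6
tool shift mm [-7.4  2.1 19.5]
rotvec deg [-0.17 -0.12 -0.5 ]
plate n 525 x ctr 556.3 len 90.8 ymed 131.1 line dir deg 0.87 rect ((555.0838623046875, 126.67396545410156), (94.92379760742188, 35.5626220703125), 0.06936513632535934)
clk 4.75 pos [553.7 135.8 170.8] rpy [-1.7975e+02 -1.0000e-01 -8.9800e+01] F [ 0.4 -0.  -1.4] M [-0.01 -0.01  0.04] w 15.6
tool shift mm [-7.2  2.7 20.8]
rotvec deg [-0.25 -0.1  -0.5 ]
```

View pics/c4.png

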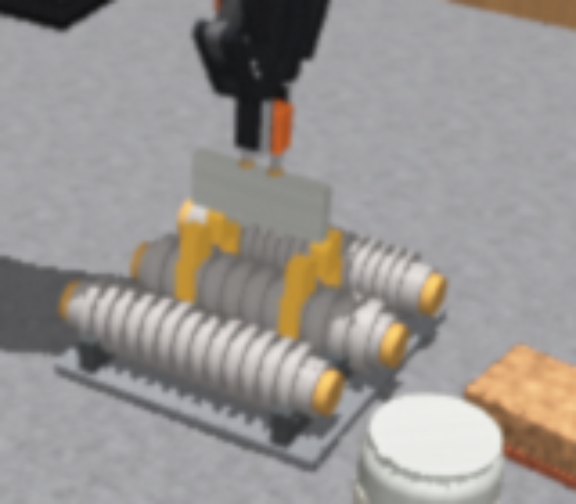

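The leaf at (262,195) hangs parallel to the yokes' slots, still about 6 mm short in y. I nudge it over and then lower it into the flares.

Emit:
{"method": "arm_command", "body": {"targets": [[-7,2,-2,0,0,-0.4],[0,0,0,0,0,0]]}}

```text
clock: 4.95
position: [0.5524, 0.142, 0.1747]
tool_rot: [-3.136, -0.002, -1.562]
force: [-0.7, 0.6, -1.2]
grip_width: 0.0156
```

Run:
```python
from h import *
for i in range(2): 
    g=grab("scene"); leafscene(g)
    togo(.551,.1425,.15,-89.3)
```

```text
plate n 538 x ctr 555.9 len 91.0 ymed 137.7 line dir deg 1.00 rect ((554.9274291992188, 130.48129272460938), (35.14028549194336, 94.35578155517578), 89.96510314941406)
clk 5.00 pos [552.6 141.4 174.7] rpy [-1.7963e+02 -1.1000e-01 -8.9530e+01] F [-0.   0.  -0.5] M [-0.05  0.02 -0.01] w 15.4
tool shift mm [-1.1  1.8 24.7]
rotvec deg [-0.37 -0.11 -0.23]
plate n 542 x ctr 555.7 len 91.9 ymed 137.0 line dir deg 0.90 rect ((555.3132934570312, 130.2867431640625), (93.8043441772461, 35.37493133544922), 0.17597225308418274)
clk 5.05 pos [552.6 141.3 174.5] rpy [-1.7964e+02 -1.2000e-01 -8.9540e+01] F [-0.  -0.1 -0.1] M [ 0.02 -0.03 -0.02] w 15.7
tool shift mm [-1.2  1.7 24.5]
rotvec deg [-0.36 -0.12 -0.24]
```

Emit:
{"method": "arm_command", "body": {"targets": [[0,1,8,0,0,0],[0,0,8,0,0,0],[0,0,8,0,0,0],[0,0,0,0,0,0]]}}

```text
clock: 5.45
position: [0.5521, 0.1416, 0.1492]
tool_rot: [-3.134, -0.001, -1.563]
force: [-0.7, 2.3, 3.2]
grip_width: 0.0155
```

Run:
```python
from h import *
togo(.551,.1425,.135,-89.3)
```

```text
clk 5.45 pos [552.1 141.6 149.2] rpy [-1.7954e+02 -7.0000e-02 -8.9540e+01] F [-0.7  2.3  3.2] M [ 0.57  0.13 -0.04] w 15.5
tool shift mm [-1.   1.2 14.2]
rotvec deg [-0.46 -0.07 -0.24]
```

Emit:
{"method": "arm_command", "body": {"targets": [[-1.5,0,-1,-0.4,0,-0.2],[-0.5,0,0,0,0,0]]}}

```text
clock: 5.65
position: [0.5521, 0.1437, 0.15]
tool_rot: [3.141, -0.001, -1.559]
force: [0.1, -0.4, -2.4]
grip_width: 0.0152
```

Emit:
{"method": "arm_command", "body": {"targets": [[0,0,4,0,0,0],[0,0,4,0,0,0]]}}

```text
clock: 5.85
position: [0.5522, 0.1436, 0.142]
tool_rot: [-3.141, -0.002, -1.559]
force: [0.4, -0.5, -1.2]
grip_width: 0.0152
```

Run:
```python
from h import *
togo(.551,.1425,.135,-89.3)
```

```text
clk 5.85 pos [552.2 143.6 142. ] rpy [-1.7999e+02 -9.0000e-02 -8.9310e+01] F [ 0.4 -0.5 -1.2] M [ 0.06 -0.01  0.03] w 15.2
tool shift mm [1.1 1.2 7. ]
rotvec deg [-0.01 -0.09 -0.01]
```

The leaf is in the slots and free. Now I offset it about +8 mm along x and lower it onto the crests.

Emit:
{"method": "arm_command", "body": {"targets": [[0,-8,2,0,0,0],[0,0,3,0,0,0]]}}

```text
clock: 6.05
position: [0.5608, 0.1435, 0.1363]
tool_rot: [-3.142, -0.002, -1.559]
force: [-0.7, 0.2, -1.4]
grip_width: 0.0152
```

Emit:
{"method": "arm_command", "body": {"targets": [[0,0,2,0,0,0]]}}

```text
clock: 6.15
position: [0.5608, 0.1433, 0.1338]
tool_rot: [3.141, -0.002, -1.559]
force: [-0.1, 0.2, 0.7]
grip_width: 0.0158
```

Emit:
{"method": "arm_command", "body": {"targets": [[0,0,2,0,0,0]]}}

```text
clock: 6.25
position: [0.5609, 0.1434, 0.1317]
tool_rot: [3.141, -0.002, -1.559]
force: [-0.5, 0.6, 3.0]
grip_width: 0.0154
```

Emit:
{"method": "arm_command", "body": {"targets": [[0,0,1.5,0,0,0]]}}

```text
clock: 6.35
position: [0.561, 0.1434, 0.1301]
tool_rot: [3.141, -0.002, -1.559]
force: [-0.6, -0.3, 4.7]
grip_width: 0.0156
```

Emit:
{"method": "arm_command", "body": {"targets": [[0,0,1.5,0,0,0]]}}

```text
clock: 6.45
position: [0.561, 0.1434, 0.1287]
tool_rot: [-3.141, -0.002, -1.559]
force: [-0.8, -0.3, 5.7]
grip_width: 0.0156
```

Contact is at TCP z≈0.1335, so the teeth are on the crests. I ease to about 3 N and slide towards -x.

Emit:
{"method": "arm_command", "body": {"targets": [[0,0,-2,0,0,0],[0,1.5,0,0,0,0],[0,1,0,0,0,0]]}}

```text
clock: 6.75
position: [0.5593, 0.1435, 0.1315]
tool_rot: [-3.139, -0.001, -1.559]
force: [1.3, 0.8, 3.3]
grip_width: 0.0155
```

Emit:
{"method": "arm_command", "body": {"targets": [[0,1,0,0,0,0],[0,1,0,0,0,0]]}}

```text
clock: 6.95
position: [0.5576, 0.1435, 0.1319]
tool_rot: [-3.138, -0.001, -1.559]
force: [2.8, -0.5, 2.6]
grip_width: 0.0158
```

Emit:
{"method": "arm_command", "body": {"targets": [[0,1,0,0,0,0],[0,1,0,0,0,0]]}}

```text
clock: 7.15
position: [0.5556, 0.1436, 0.132]
tool_rot: [-3.137, -0.001, -1.559]
force: [2.8, -0.7, 3.2]
grip_width: 0.0156
```

Emit:
{"method": "arm_command", "body": {"targets": [[0,1,0,0,0,0],[0,1,0,0,0,0]]}}

```text
clock: 7.35
position: [0.5533, 0.1436, 0.1319]
tool_rot: [-3.138, -0.001, -1.559]
force: [1.3, -0.3, 2.5]
grip_width: 0.0156
```

Emit:
{"method": "arm_command", "body": {"targets": [[0,1,0,0,0,0],[0,1,0,0,0,0],[0,1,0,0,0,0]]}}

```text
clock: 7.65
position: [0.5502, 0.1435, 0.1319]
tool_rot: [-3.137, -0.001, -1.559]
force: [1.8, 0.9, 2.1]
grip_width: 0.0155
```

Emit:
{"method": "arm_command", "body": {"targets": [[0,1,0,0,0,0],[0,1,0,0,0,0],[0,1,0,0,0,0]]}}

```text
clock: 7.95
position: [0.5469, 0.1435, 0.1319]
tool_rot: [-3.137, -0.001, -1.559]
force: [1.4, -0.0, 2.6]
grip_width: 0.0155
```

Emit:
{"method": "arm_command", "body": {"targets": [[0,1,0,0,0,0],[0,1,0,0,0,0],[0,1,0,0,0,0]]}}

```text
clock: 8.25
position: [0.5436, 0.1435, 0.1319]
tool_rot: [-3.137, -0.001, -1.559]
force: [2.0, -0.5, 3.8]
grip_width: 0.0157
```

Emit:
{"method": "arm_command", "body": {"targets": [[0,1,0,0,0,0],[0,1,0,0,0,0]]}}

```text
clock: 8.45
position: [0.5414, 0.1434, 0.1319]
tool_rot: [-3.137, -0.001, -1.559]
force: [2.4, -0.6, 3.4]
grip_width: 0.0155
```

Orange rode on the crests for about 20 mm at a steady 3 N with no drop, so it does not fit. I take it back to the holder.

Emit:
{"method": "arm_command", "body": {"targets": [[0,0,-40,0,0,0],[0,0,-35,0,0,0],[40,-4,0,0,0,8.4],[40,-4,0,0,0,8.4],[40,5,0,0,0,0],[40,5,0,0,0,0],[40,5,0,0,0,0],[40,5,0,0,0,0]]}}

```text
clock: 9.25
position: [0.4734, -0.0861, 0.2067]
tool_rot: [3.135, -0.001, -1.855]
force: [0.9, -1.0, -0.9]
grip_width: 0.0153
```

Run:
```python
from h import *
togo(.5605,-.1612,.175,-106.2)
```

```text
clk 9.25 pos [473.4 -86.1 206.7] rpy [ 1.7964e+02 -7.0000e-02 -1.0629e+02] F [ 0.9 -1.  -0.9] M [ 0.   -0.1   0.04] w 15.3
tool shift mm [  47.7 -104.8   31.1]
rotvec deg [ 0.36 -0.07 -0.09]
```

Emit:
{"method": "arm_command", "body": {"targets": [[17,-38,5,0,0,0],[17,-38,5,0,0,0],[13,-28,0,0,0,0],[0,0,0,0,0,0]]}}

```text
clock: 9.65
position: [0.5559, -0.1688, 0.1942]
tool_rot: [3.128, -0.004, -1.862]
force: [-0.6, -0.3, -1.6]
grip_width: 0.0156
```

Run:
```python
from h import *
g=grab("scene")
togo(.5605,-.1612,.155,-106.2)
```

```text
clk 9.70 pos [ 554.6 -167.5  194. ] rpy [ 179.16   -0.19 -106.64] F [-1.1  0.7 -2.3] M [0.   0.02 0.02] w 15.4
tool shift mm [-7.8 -4.4 38.9]
rotvec deg [ 0.84 -0.18 -0.44]
```

Emit:
{"method": "arm_command", "body": {"targets": [[-7,-4,20,0.8,0,-0.4],[0,0,20,0,0,0],[0,0,15,0,0,0],[0,0,0,0,0,0]]}}

```text
clock: 10.1
position: [0.5569, -0.1585, 0.1365]
tool_rot: [3.137, -0.002, -1.852]
force: [-0.9, -0.3, -1.3]
grip_width: 0.0152
```

Run:
```python
from h import *
togo(.5605,-.1612,.105,-106.2)
```

```text
clk 10.10 pos [ 556.9 -158.5  136.5] rpy [ 1.7971e+02 -1.2000e-01 -1.0612e+02] F [-0.9 -0.3 -1.3] M [-0.    0.02  0.  ] w 15.2
tool shift mm [ 1.5 -4.4 31.4]
rotvec deg [ 0.29 -0.12  0.08]
```

Emit:
{"method": "arm_command", "body": {"targets": [[1.5,-4.5,0,0,0,0],[0,0,8,0,0,0],[0,0,8,0,0,0]]}}

```text
clock: 10.4
position: [0.5611, -0.1605, 0.122]
tool_rot: [3.138, -0.002, -1.851]
force: [-0.4, -0.4, -1.1]
grip_width: 0.0154
```

Run:
```python
from h import *
togo(.5605,-.1612,.101,-106.2)
```

```text
clk 10.40 pos [ 561.1 -160.5  122. ] rpy [ 1.7981e+02 -1.0000e-01 -1.0606e+02] F [-0.4 -0.4 -1.1] M [0.02 0.   0.01] w 15.4
tool shift mm [ 0.8  0.4 21. ]
rotvec deg [ 0.19 -0.1   0.14]
```

Emit:
{"method": "arm_command", "body": {"targets": [[0.5,0,6,0,0,0],[0,0,6,0,0,0],[0,0,6,0,0,0],[0,0,3,0,0,0]]}}

```text
clock: 10.8
position: [0.5607, -0.161, 0.0988]
tool_rot: [3.138, -0.002, -1.851]
force: [0.3, 0.2, -2.1]
grip_width: 0.0154
```

Run:
```python
from h import *
togo(.5605,-.1612,.098,-106.2)
```

```text
clk 10.80 pos [ 560.7 -161.    98.8] rpy [ 1.7979e+02 -1.0000e-01 -1.0607e+02] F [ 0.3  0.2 -2.1] M [ 0.04 -0.02  0.03] w 15.4
tool shift mm [0.2 0.1 0.8]
rotvec deg [ 0.21 -0.1   0.13]
```

Emit:
{"method": "arm_command", "body": {"targets": [[0,0,1.5,0,0,0]]}}

```text
clock: 10.9
position: [0.5606, -0.161, 0.097]
tool_rot: [3.138, -0.002, -1.851]
force: [-0.7, -0.2, 1.9]
grip_width: 0.0155
```

Emit:
{"method": "arm_command", "body": {"targets": [[0,0,0,0,0,0],[0,0,0,0,0,0]], "grip": 40}}

```text
clock: 11.1
position: [0.5607, -0.1611, 0.097]
tool_rot: [3.138, -0.002, -1.851]
force: [-0.3, 0.3, -0.6]
grip_width: 0.0342
```

Emit:
{"method": "arm_command", "body": {"targets": [[0,0,-25,0,0,0],[0,0,-35,0,0,0],[0,0,0,0,0,0]]}}

```text
clock: 11.4
position: [0.5609, -0.161, 0.1589]
tool_rot: [3.137, -0.002, -1.851]
force: [0.9, 0.2, -0.5]
grip_width: 0.0341
```

Run:
```python
from h import *
togo(.5430,-.2185,.145,-106.2)
g=grab("scene","s5.png")
cv2.imwrite("pics/s5c.png",cv2.resize(g["color"][150:320,150:330],None,fx=3,fy=3)[...,::-1])
P=cloud(g); hsv=cv2.cvtColor(g["color"],cv2.COLOR_RGB2HSV)
for c,a,b in(("orange",5,14),("green",50,85),("blue",105,125)):
    m=(hsv[...,0]>=a)&(hsv[...,0]<=b)&(hsv[...,1]>120)&(P[...,2]>.09)&(P[...,2]<.13)
    q=P[m]; 
    if len(q): print(c,len(q),np.median(q,0).round(4),q[:,2].max())
```

```text
clk 11.40 pos [ 560.9 -161.   158.9] rpy [ 1.7974e+02 -1.0000e-01 -1.0608e+02] F [ 0.9  0.2 -0.5] M [-0.02 -0.06  0.03] w 34.1
tool shift mm [60.1  1.2 14. ]
rotvec deg [ 0.26 -0.1   0.12]
orange 443 [ 0.5641 -0.154   0.1077] 0.1299396055995144
green 230 [ 0.5511 -0.2225  0.1074] 0.1119548661661776
blue 248 [ 0.5352 -0.2791  0.108 ] 0.11174363760696138
```

View pics/s5c.png

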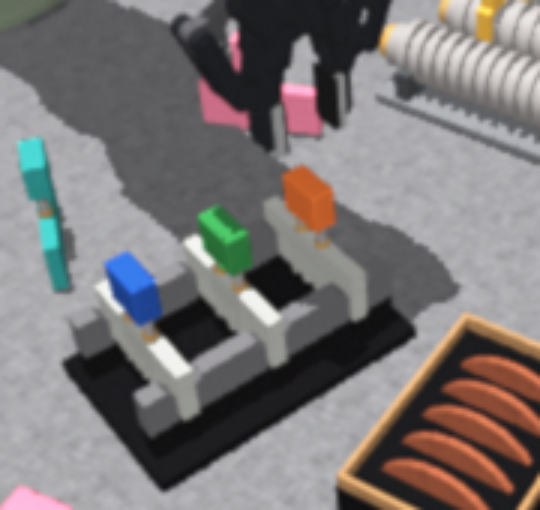

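Orange is back, upright, in its slot at (310,200); green is at (224,240) and blue at (133,288). Next is green, 60 mm along the tool's x.

Emit:
{"method": "arm_command", "body": {"targets": [[30,0,0,0.2,0,0],[30,0,0,0,0,0],[0,0,15,0,0,0]]}}

```text
clock: 11.75
position: [0.5439, -0.2195, 0.1425]
tool_rot: [3.141, -0.002, -1.849]
force: [0.8, 0.0, 0.1]
grip_width: 0.0339
```

Run:
```python
from h import *
togo(.5441,-.2186,.097,-106.1)
```

```text
clk 11.75 pos [ 543.9 -219.5  142.5] rpy [ 1.7998e+02 -1.0000e-01 -1.0592e+02] F [0.8 0.  0.1] M [ 0.05 -0.04  0.02] w 33.9
tool shift mm [-1.   0.  45.5]
rotvec deg [ 0.02 -0.1   0.18]
```

Emit:
{"method": "arm_command", "body": {"targets": [[-0.5,0,22,0,0,0],[0,0,22,0,0,0],[0,0,0,0,0,0]]}}

```text
clock: 12.05
position: [0.5422, -0.2199, 0.0944]
tool_rot: [3.139, -0.002, -1.851]
force: [0.3, 0.0, 0.4]
grip_width: 0.0344
```

Emit:
{"method": "arm_command", "body": {"targets": [[0,0,0,0,0,0],[0,0,0,0,0,0],[0,0,0,0,0,0]], "grip": 0}}

```text
clock: 12.35
position: [0.5426, -0.2193, 0.0955]
tool_rot: [3.139, -0.001, -1.85]
force: [0.1, 0.3, -1.7]
grip_width: 0.0156
```

Run:
```python
from h import *
togo(.5441,-.2186,.2,-106.1)
```

```text
clk 12.35 pos [ 542.6 -219.3   95.5] rpy [ 1.7983e+02 -7.0000e-02 -1.0600e+02] F [ 0.1  0.3 -1.7] M [ 0.03 -0.    0.02] w 15.6
tool shift mm [  -0.9   -0.9 -104.5]
rotvec deg [ 0.17 -0.07  0.1 ]
```

Emit:
{"method": "arm_command", "body": {"targets": [[0,0,-45,0,0,0],[0,0,-45,0,0,0],[-43,11,-3,0,0,0],[-43,11,0,0,0,0],[-43,11,0,0,0,0],[-43,11,0,0,0,0],[-43,11,0,0,0,0],[-43,11,0,0,0,0]]}}

```text
clock: 13.15
position: [0.5531, 0.0481, 0.1987]
tool_rot: [-3.133, -0.002, -1.862]
force: [0.7, -0.5, -2.0]
grip_width: 0.0156
```

Emit:
{"method": "arm_command", "body": {"targets": [[-43,11,0,0,0,0],[-30,8,0,0,0,0],[0,0,0,0,0,-8.4],[0,0,0,0,0,-8.4],[0,0,0,0,0,0]]}}

```text
clock: 13.65
position: [0.5557, 0.1359, 0.2028]
tool_rot: [-3.127, -0.001, -1.551]
force: [-0.1, 0.1, -1.1]
grip_width: 0.0158
```

Run:
```python
from h import *
togo(.551,.1437,.165,-89.3)
```

```text
clk 13.65 pos [555.7 135.9 202.8] rpy [-1.7917e+02 -4.0000e-02 -8.8890e+01] F [-0.1  0.1 -1.1] M [-0.03  0.01 -0.01] w 15.8
tool shift mm [-7.9  5.1 37.7]
rotvec deg [-0.83 -0.04  0.41]
```

Emit:
{"method": "arm_command", "body": {"targets": [[-7.5,5,10,-0.8,0,0.4],[0,0,14,0,0,0],[0,0,14,0,0,0],[0,0,0,0,0,0]]}}

```text
clock: 14.05
position: [0.5502, 0.1429, 0.1621]
tool_rot: [-3.141, -0.001, -1.574]
force: [-0.5, 0.1, -0.5]
grip_width: 0.0157
```

Run:
```python
from h import *
togo(.551,.1437,.14,-89.3)
```

```text
clk 14.05 pos [550.2 142.9 162.1] rpy [-1.7999e+02 -6.0000e-02 -9.0170e+01] F [-0.5  0.1 -0.5] M [-0.02 -0.02 -0.01] w 15.7
tool shift mm [-0.9 -0.8 22.1]
rotvec deg [-0.01 -0.06 -0.87]
```

Emit:
{"method": "arm_command", "body": {"targets": [[-1,-9,0,0,0,-0.8],[0,0,8,0,0,0],[0,0,7,0,0,0],[0,0,0,0,0,0]]}}

```text
clock: 14.45
position: [0.5604, 0.1434, 0.1457]
tool_rot: [-3.142, -0.002, -1.562]
force: [0.6, 0.9, -1.2]
grip_width: 0.0156
```

Run:
```python
from h import *
togo(.560,.1437,.134,-89.3)
```

```text
clk 14.45 pos [560.4 143.4 145.7] rpy [-1.800e+02 -9.000e-02 -8.952e+01] F [ 0.6  0.9 -1.2] M [ 0.01  0.01 -0.03] w 15.6
tool shift mm [-0.3  0.4 11.7]
rotvec deg [-0.   -0.09 -0.22]
```

Emit:
{"method": "arm_command", "body": {"targets": [[-0.3,0,5,0,0,0],[0,0,5,0,0,0]]}}

```text
clock: 14.65
position: [0.5607, 0.1437, 0.1356]
tool_rot: [-3.141, -0.001, -1.563]
force: [0.4, 0.1, -2.1]
grip_width: 0.0154
```

Emit:
{"method": "arm_command", "body": {"targets": [[0,0,2,0,0,0]]}}

```text
clock: 14.75
position: [0.5605, 0.1436, 0.1331]
tool_rot: [-3.141, -0.001, -1.563]
force: [0.1, 0.0, -0.6]
grip_width: 0.0155
```

Emit:
{"method": "arm_command", "body": {"targets": [[0,0,1.5,0,0,0]]}}

```text
clock: 14.85
position: [0.5604, 0.1437, 0.1314]
tool_rot: [-3.141, -0.001, -1.563]
force: [1.1, -0.2, -0.8]
grip_width: 0.0156
```

Emit:
{"method": "arm_command", "body": {"targets": [[0,0,1.5,0,0,0]]}}

```text
clock: 14.95
position: [0.5604, 0.1436, 0.1298]
tool_rot: [-3.141, -0.001, -1.563]
force: [-0.1, 0.1, -0.6]
grip_width: 0.0153
```

Emit:
{"method": "arm_command", "body": {"targets": [[0,0,1.5,0,0,0]]}}

```text
clock: 15.05
position: [0.5606, 0.1437, 0.1284]
tool_rot: [-3.141, -0.001, -1.563]
force: [-0.4, -0.4, 2.1]
grip_width: 0.0153
```

Emit:
{"method": "arm_command", "body": {"targets": [[0,0,1.5,0,0,0]]}}

```text
clock: 15.15
position: [0.5606, 0.1437, 0.127]
tool_rot: [-3.14, -0.001, -1.563]
force: [-2.2, -1.4, 3.3]
grip_width: 0.0154
```

Run:
```python
from h import *
togo(.560,.1437,.134,-89.3)
```

```text
clk 15.15 pos [560.6 143.7 127. ] rpy [-1.7993e+02 -7.0000e-02 -8.9550e+01] F [-2.2 -1.4  3.3] M [-0.09  0.32 -0.03] w 15.4
tool shift mm [ 0.   0.6 -7. ]
rotvec deg [-0.07 -0.07 -0.25]
```

Contact is at about z 0.129, which is riding height for this grip. I slide at about 3 N.

Emit:
{"method": "arm_command", "body": {"targets": [[0,1,0,0,0,0],[0,1,0,0,0,0]]}}

```text
clock: 15.35
position: [0.5594, 0.1438, 0.1274]
tool_rot: [-3.138, -0.001, -1.563]
force: [2.0, 0.1, 2.8]
grip_width: 0.0155
```

Emit:
{"method": "arm_command", "body": {"targets": [[0,1,0,0,0,0],[0,1,0,0,0,0]]}}

```text
clock: 15.55
position: [0.5579, 0.1439, 0.1279]
tool_rot: [-3.137, -0.0, -1.563]
force: [2.0, 0.8, 2.2]
grip_width: 0.0153
```

Emit:
{"method": "arm_command", "body": {"targets": [[0,1,0,0,0,0],[0,1,0,0,0,0]]}}

```text
clock: 15.75
position: [0.5558, 0.1439, 0.1281]
tool_rot: [-3.136, -0.0, -1.563]
force: [1.5, -0.5, 2.7]
grip_width: 0.0159
```

Emit:
{"method": "arm_command", "body": {"targets": [[0,1,0.3,0,0,0],[0,1,0,0,0,0]]}}

```text
clock: 15.95
position: [0.5537, 0.144, 0.1278]
tool_rot: [-3.136, -0.0, -1.563]
force: [2.3, -0.4, 2.7]
grip_width: 0.0156
```

Emit:
{"method": "arm_command", "body": {"targets": [[0,1,0,0,0,0],[0,1,0,0,0,0]]}}

```text
clock: 16.15
position: [0.5515, 0.1439, 0.1277]
tool_rot: [-3.136, -0.0, -1.563]
force: [1.1, -0.7, 1.9]
grip_width: 0.0155
```

Emit:
{"method": "arm_command", "body": {"targets": [[0,1,0,0,0,0],[0,1,0,0,0,0]]}}

```text
clock: 16.35
position: [0.5484, 0.1438, 0.1273]
tool_rot: [-3.138, -0.001, -1.563]
force: [0.4, -0.5, -0.3]
grip_width: 0.0158
```

The load collapsed from about 2.5 to -0.3 N at x≈0.549, so green's teeth dropped. I press down gently to check the full 5.5 mm drop: contact should come near z 0.1235.

Emit:
{"method": "arm_command", "body": {"targets": [[0,0,1.5,0,0,0]]}}

```text
clock: 16.45
position: [0.548, 0.1438, 0.1256]
tool_rot: [-3.139, -0.001, -1.563]
force: [-0.4, 0.0, -0.5]
grip_width: 0.0154
```

Emit:
{"method": "arm_command", "body": {"targets": [[0,0,1.5,0,0,0]]}}

```text
clock: 16.55
position: [0.5479, 0.1437, 0.1239]
tool_rot: [-3.139, -0.001, -1.563]
force: [0.6, -0.0, 1.0]
grip_width: 0.0156
```

Emit:
{"method": "arm_command", "body": {"targets": [[0,0,1.5,0,0,0]]}}

```text
clock: 16.65
position: [0.548, 0.1438, 0.1223]
tool_rot: [-3.139, -0.001, -1.563]
force: [0.9, -0.0, 2.9]
grip_width: 0.0157
```

Emit:
{"method": "arm_command", "body": {"targets": [[0,0,1,0,0,0]]}}

```text
clock: 16.75
position: [0.5481, 0.1438, 0.1212]
tool_rot: [-3.139, -0.001, -1.563]
force: [0.8, -0.3, 3.7]
grip_width: 0.0153
```

Run:
```python
from h import *
togo(.551,.1437,.117,-89.3)
g=grab("scene","s6.png")
cv2.imwrite("pics/s6c.png",cv2.resize(g["color"][100:220,260:420],None,fx=4,fy=4)[...,::-1])
leafscene(g)
```

```text
clk 16.75 pos [548.1 143.8 121.2] rpy [-1.7985e+02 -4.0000e-02 -8.9560e+01] F [ 0.8 -0.3  3.7] M [-0.03  0.16  0.01] w 15.3
tool shift mm [ 0.1 -2.9  4.2]
rotvec deg [-0.15 -0.04 -0.26]
plate n 387 x ctr 547.7 len 126.1 ymed 139.3 line dir deg 0.69 rect ((548.7766723632812, 77.03802490234375), (35.735931396484375, 137.41693115234375), 89.92878723144531)
```

View pics/s6c.png

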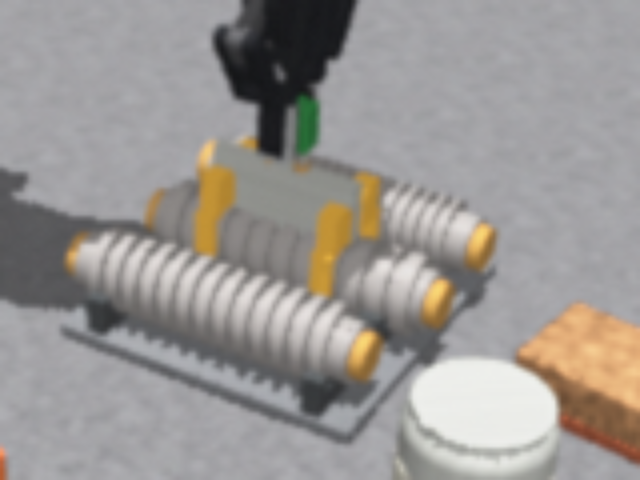

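Green's plate (288,190) sits down between the yokes. Contact came 5.5 mm lower than when riding, so it is fully home. Now I press to about half-way, roughly 8 N at z≈0.117.

Emit:
{"method": "arm_command", "body": {"targets": [[0,0,1.5,0,0,0],[0,0,1,0,0,0]]}}

```text
clock: 17.0
position: [0.5482, 0.1438, 0.1187]
tool_rot: [-3.139, -0.001, -1.563]
force: [-1.1, -1.1, 5.5]
grip_width: 0.0155
```

Emit:
{"method": "arm_command", "body": {"targets": [[0,0,1.3,0,0,0]]}}

```text
clock: 17.1
position: [0.5482, 0.1438, 0.1175]
tool_rot: [-3.139, -0.001, -1.563]
force: [-1.0, -0.4, 7.0]
grip_width: 0.0158
```

Run:
```python
from h import *
togo(.551,.1437,.117,-89.3)
```

```text
clk 17.10 pos [548.2 143.8 117.5] rpy [-1.7983e+02 -4.0000e-02 -8.9560e+01] F [-1.  -0.4  7. ] M [-0.07  0.47 -0.01] w 15.8
tool shift mm [ 0.1 -2.7  0.5]
rotvec deg [-0.17 -0.04 -0.26]
```

Emit:
{"method": "arm_command", "body": {"targets": [[0,0,0.8,0,0,0],[0,0,0,0,0,0],[0,0,0,0,0,0],[0,0,0,0,0,0]]}}

```text
clock: 17.5
position: [0.5482, 0.1439, 0.1172]
tool_rot: [-3.139, -0.001, -1.563]
force: [-1.8, -1.1, 8.4]
grip_width: 0.0156
```

Emit:
{"method": "arm_command", "body": {"targets": [[0,0,-2,0,0,0],[0,0,-2,0,0,0]]}}

```text
clock: 17.7
position: [0.5481, 0.1438, 0.1213]
tool_rot: [-3.139, -0.001, -1.563]
force: [-0.5, -0.6, 4.2]
grip_width: 0.0159
```

Run:
```python
from h import *
togo(.551,.1437,.1232,-89.3)
```

```text
clk 17.70 pos [548.1 143.8 121.3] rpy [-1.7984e+02 -5.0000e-02 -8.9570e+01] F [-0.5 -0.6  4.2] M [-0.09  0.25  0.01] w 15.9
tool shift mm [ 0.1 -2.9 -1.9]
rotvec deg [-0.16 -0.05 -0.27]
```

Emit:
{"method": "arm_command", "body": {"targets": [[0,0,-1.5,0,0,0],[0,0,0,0,0,0]]}}

```text
clock: 17.9
position: [0.548, 0.1438, 0.123]
tool_rot: [-3.139, -0.001, -1.563]
force: [0.2, -0.2, 2.1]
grip_width: 0.0154
```

Emit:
{"method": "arm_command", "body": {"targets": [[0,0,0,0,0,0],[0,0,0,0,0,0],[0,0,0,0,0,0]], "grip": 40}}

```text
clock: 18.2
position: [0.5477, 0.1437, 0.1224]
tool_rot: [-3.14, -0.001, -1.563]
force: [0.4, 0.6, -0.5]
grip_width: 0.0342
```

Emit:
{"method": "arm_command", "body": {"targets": [[0,0,-10,0,0,0],[0,0,-30,0,0,0],[0,0,-40,0,0,0],[40,0,-20,0,0,0],[45,20,0,0,0,0],[45,20,0,0,0,0],[45,20,0,0,0,0],[0,0,0,0,0,0]]}}

```text
clock: 19.0
position: [0.4871, -0.0361, 0.2307]
tool_rot: [-3.137, -0.001, -1.56]
force: [-0.1, 1.2, 0.3]
grip_width: 0.0344
```

Run:
```python
from h import *
togo(.551,.1437,.1232,-89.3)
g=grab("scene","s7.png"); f=grab("top","t7.png")
a=cv2.resize(g["color"][60:330,130:470],None,fx=2.2,fy=2.2); cv2.imwrite("pics/s7c.png",a[...,::-1])
b=cv2.resize(f["color"][180:300,100:400],None,fx=2.6,fy=2.6,interpolation=cv2.INTER_CUBIC); cv2.imwrite("pics/t7c.png",b[...,::-1])
for nm,fr in(("scene",g),("top",f)):
    P=cloud(fr); hsv=cv2.cvtColor(fr["color"],cv2.COLOR_RGB2HSV)
    for c,a,b in(("orange",5,14),("green",50,85),("blue",105,125)):
        m=(hsv[...,0]>=a)&(hsv[...,0]<=b)&(hsv[...,1]>120)&(P[...,2]>.09)&(P[...,2]<.16)&(P[...,0]<.7)
        q=P[m]
        if len(q)>5:
            zt=np.percentile(q[:,2],92); t=q[q[:,2]>zt-.005]; print(nm,c,len(q),"ztop %.4f"%zt,t.mean(0).round(4))
```

```text
clk 19.00 pos [487.1 -36.1 230.7] rpy [-1.7973e+02 -6.0000e-02 -8.9360e+01] F [-0.1  1.2  0.3] M [ 0.05 -0.    0.04] w 34.4
tool shift mm [-179.2  -65.4  107.6]
rotvec deg [-0.27 -0.06 -0.06]
scene orange 516 ztop 0.1434 [0.5798 1.3422 0.1472]
scene green 169 ztop 0.1402 [0.5535 0.1399 0.139 ]
scene blue 244 ztop 0.1106 [ 0.5305 -0.2767  0.1094]
top orange 59 ztop 0.1107 [ 0.5593 -0.1619  0.1089]
top green 111 ztop 0.1419 [0.5492 0.1445 0.1396]
top blue 148 ztop 0.1111 [ 0.5275 -0.2732  0.1091]
```

View pics/s7c.png

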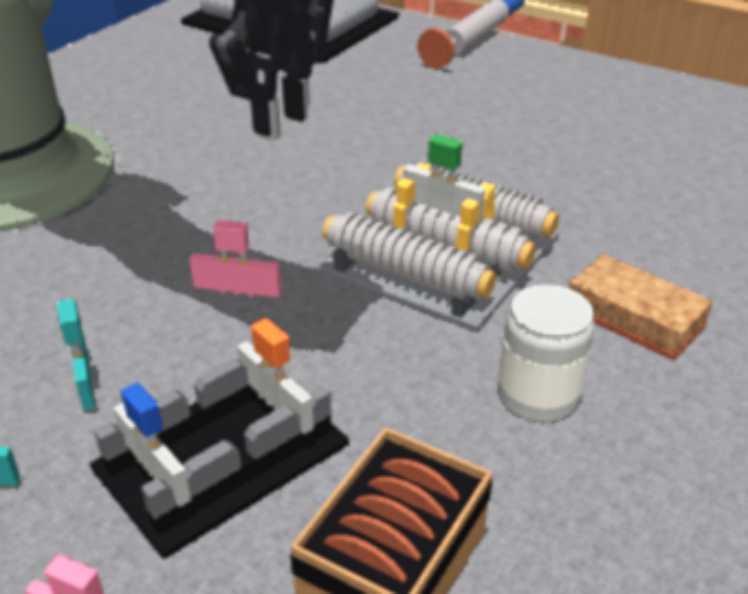

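Green stands in the yokes at (445,152). Its handle top is at about 0.140 m, where home is 0.140 and riding would be 0.1455. Its x is about 2 mm from the middle of the yokes. Orange (270,342) and blue (141,408) stand upright in the holder and the gripper is clear, so I hand in.

```bash
python3 -c "
from workcell import bot
print(bot.job_done())"
```

```text
the job is handed in; nothing more can be done
None
```

The green leaf fits. It stands home in the middle spindle's thread, and the job was handed in at about 19 s on the robot's clock.

- **Orange:** I slid it about 20 mm along the crests at a steady 3 N and it never dropped in. It is back in its slot in the holder, upright.
- **Green:** It dropped in near the middle of the yokes. The force fell from about 2.5 N to 0, and contact then came about 5.5 mm lower, so all the teeth are in. I pressed it to 8.4 N, about 7 mm of the handle's 14 mm travel. Then I eased off and let go.
- **Blue:** I did not try it, because green had already seated fully. It never left the holder.

**Last checks:** Green's handle top is at 0.140–0.142 m; home is 0.140 and riding on the crests would be 0.1455. Green stands about 2 mm from midway between the yokes. The final picture shows orange and blue upright in the holder. The tin, box and sanding block look untouched there, though I did not measure them.

**Disagreements:**
- The two cameras differed by about 4–5 mm in absolute position, so I corrected by feel.
- In the final scene-camera check, orange's measured position was mixed with background colour. I relied on the top camera and the picture for it.
- The top picture shows a thread pitch of about 15 mm on the middle spindle. I did not measure green's own pitch.

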